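# Fit the C-clip on the drum shaft

### The job

Take the larger C-clip (the one with the wide mouth) out of the rack and fit it, mouth down, sideways over the drum stand's shaft, in the narrow gap between the fixed hub and the sprung sleeve. The exact place of the gap along the shaft is not known: feel for it gently, then press the clip straight down, wedging the sleeve back, until it sits fully home on the shaft, upright, and let go. Never push hard on the stand, and leave the small clip, the grey housing and the screwdriver where they are.

Things in the scene. Friction and masses are not known exactly. Their poses are not given: they have to be found in the camera images.
- clip_grip (a point): Larger C-clip, grey printed plastic, about 60 g, 80 mm tall, standing mouth down. On top a flat tab: 26 mm along x, 12 mm thick along y, from 40 to 80 mm above the leg tips. This point is in the tab, 62 mm above the tips. Hold the tab here or higher, fingers on the 12 mm-apart faces (closing along y): they then clear the hub when the clip is home.
- clip_seat (a point): Point of the same clip 46 mm below clip_grip, 16 mm above the leg tips, midway between the legs; same axes. The bore runs along y. When the clip is fully home the shaft's centre line passes through this point along y, and the underside of the crown rests on top of the shaft.
- clip: The larger clip: origin between the leg tips, 16 mm below clip_seat, z up, legs pointing to -z. The C is 41 mm wide along x, 12 mm thick. Legs' inner faces are 16.5 mm apart; each leg is a wedge, 12 mm thick (y) 18 mm above the tip and 5 mm thick at its tip; leg axes at x = -14 and +14 mm.
- stand_axis (a point): On the shaft's centre line, 75 mm above the table, midway between the stand's uprights; y along the shaft towards the drum, z up. Grey hub (40 mm diameter, fixed) on the +y side, then a gap with bare 14 mm steel shaft, then the grey sprung sleeve (36 mm) on the -y side. The gap's middle lies anywhere from -16 to +16 mm along y from here: that is not measured.
- stand: Fixed blue drum stand with all it carries (shaft, hub, sleeve, 94 mm drum beyond the +y upright); base 100 x 190 mm, origin on the table under stand_axis, same axes. 44 mm bearing bosses start 48 mm either side of the middle; nothing but the drum is higher than 97 mm. It must not be pushed with 35 N or more.
- gap_span (a point): Same point as stand_axis: the middle of the span in which the gap lies. The gap is 7 mm wide at rest; the sleeve yields to -y (2.5 N at rest, 4.5 N with the clip in, 12 mm travel) and pinches the clip. Set down beside the gap, the clip stands on hub or sleeve, its seat point 29 to 34 mm above the shaft's centre line; over the gap it sinks on past 26 mm, wedging the sleeve back, and takes up to 14 N to push home; the hub never yields.
- rack: Fixed blue block, 150 (x) by 50 (y) by 30 mm high, origin under its centre, with two pockets 35 mm either side of the centre along x, each 43.5 by 14 mm, 24 mm deep (floor 6 mm above the table). The two clips stand in them mouth down, thickness along y, either one in either pocket.
- spare_mid (a point): Centre of the small C-clip (66 mm tall, 33 mm wide, mouth only 9 mm) in the other pocket; too narrow for the shaft; stays there.
- housing: Open grey printed housing, 110 by 90 by 35 mm, origin under its centre; a bystander.
- driver: Screwdriver, about 170 mm long, lying on the table; a bystander.
There are look-alikes about, which are no part of the job. What is shaped like the clip but blue or red is not meant.

How it is judged:
By the outcome, as a careful person would: the job done as asked, in the order asked, and still so for the second after the job is handed in, with the robot touching nothing.
It also fails if it takes over 72 s, if anything falls off the work surface, if the arm or the gripper's body presses on something with over 40 N, if the wrist force passes 120 N, or if a joint passes its speed limit or range.

### The arm

A 6-joint arm with a two-finger parallel gripper is mounted at the origin on the work surface. World frame = base frame: x ahead of the robot, y to its left, z up, the work surface at z = 0. Lengths are in mm, angles in rad, forces in N, time in s.
With the tool pointing down it reaches from about 325 to 1000 mm from the base axis. Payload 5.1 kg.
Tool frame: the origin (TCP) lies at the very end of the fingers, on their centre line; the grasp point (between the pads) lies 19 mm behind it; z points along the fingers, x is the direction in which the jaws open and shut, and the axes are right-handed (so a half turn about z gives the same grasp; the last joint's range is limited). The gripper opens to 85 mm and grips with 20 to 120 N. Pads are 22 mm wide; open, the fingers measure 114 mm over their backs; the gripper's body (76 mm by 85 mm) begins 54 mm behind the grasp point. The pads swing forward as they close: fully open they stand 13 mm farther back than shut.
Start: joints at [-1.335, 0.124, 1.65, -0, 1.367, -0.083], TCP at [203.695, -617.246, 231.322] pointing down, gripper open.
Joint ranges: [-2.61, 2.61], [-1.02, 2.33], [0.03, 2.71], [-1.35, 4.49], [0.32, 2.68], [-2.91, 2.91]. Speed limits (rad/s): [2.57, 2.57, 3.14, 3.14, 3.14, 3.14].

### API

Orientations are given as a rotation vector (axis times angle).
In Python, from cell import get_obs, read_camera, sign_off gives the robot as it stands.
- The arm moves only by the shell command python3 -m inch 'ROWS' [FORCE]. ROWS is JSON, a list of rows, each an object with "turn": the turn, a rotation vector about the world's x, y, z in degrees, a list of three; "translation": the shift along the world's x, y, z in cm, a list of three; "hand": the opening in per cent of the stroke, from 0 (shut) to 100 (fully open). A call has 1 to 5 rows; each row shifts and turns the pose as measured when the row begins; what a row does not reach is not made up. A row lasts 1/8 s, in which the tool goes at most 62.5 mm and 10.7 degrees, less where a joint would pass 70% of its speed; a pose out of reach is approached as far as the arm can. A call with a gripper value outside its range is refused whole. The fingers move at their own pace and stop on an object; FORCE is the grip in N (left out, the last holds). Time passes only in rows, so rows that do not move let the fingers close. It gives the time, the measured TCP pose, the force and the opening at its end, in the units of the state.
- get_obs(): the state, without advancing time (a new reading comes with each control period).
- read_camera(name): name is "scene" or "top" or "wrist"; returns a dict with "color" (420x560x3 uint8, red, green, blue), "intrinsics" (3x3 intrinsics, pixels), "rvec" (rotation vector, rad) and "tvec" (3), from world to camera coordinates, as OpenCV has them. Camera axes: x right, y down, z forward; pixel columns grow to the right and rows downward; lengths in mm; the calibration is good to about 2 mm. A picture is of the moment at which its call begins. There is no depth.
- sign_off(): hands the job in, once; it reports no verdict.
The state is a dict: "clock": time; "qpos": joint angles; "joint_velocities": joint speeds; "tau": joint torques, N m; "tool_pos": TCP position; "ee_rot": TCP orientation; "force": force on the tool from outside, world axes, zero at the start; "wrist_torque": the same for the moment, N m; "grip_width": opening from 0.0 (shut) to 1.0 (fully open).
Only numpy, scipy, OpenCV 4.12 (cv2) and the standard library are available. Lean on these libraries where they do the work, as an engineer would, in place of code of your own. Each camera call takes 0.05 s, during which the arm holds its last target.

## Working session

There is one attempt and no reset: what is moved stays moved. The work goes in short steps, Python scripts to look and compute and a shell command to move; the robot and the scene stay as the last step left them, time stands still between calls to the robot, and variables do not carry over. Pictures are saved under pics/ and viewed, and the job is handed in when it is done.

```bash
ls; mkdir -p pics; python3 - <<'E'
from cell import *
import cv2
o=get_obs();print(o)
for n in ("scene","top","wrist"):
    c=read_camera(n);cv2.imwrite(f"pics/{n}0.png",c["color"][:,:,::-1]);print(n,c["intrinsics"].tolist(),c["rvec"],c["tvec"])
E
```

```text
pics
{'clock': 0.0, 'qpos': array([-1.33458282e+00,  1.24514099e-01,  1.65163765e+00, -2.13810112e-05,
        1.36750879e+00, -8.26122984e-02]), 'joint_velocities': array([-0.00089198,  0.00029487, -0.00034772, -0.00014911,  0.0023503 ,
       -0.00099207]), 'tau': array([-4.52549702e-04, -4.23609746e+01, -3.65453017e+01, -1.20197174e-04,
        6.94203147e-03,  1.03723869e-05]), 'tool_pos': array([ 203.56258358, -616.67295498,  230.06868675]), 'ee_rot': array([-2.54482903e+00,  1.83986133e+00,  2.48664433e-03]), 'force': array([ 1.04248937, -0.44304609, -0.37147279]), 'wrist_torque': array([ 0.01709054, -0.01720602,  0.02014919]), 'grip_width': 0.9970192749507881}
scene [[473.1787574893388, 0.0, 284.21112153685687], [0.0, 473.1787574893388, 205.36437683927775], [0.0, 0.0, 1.0]] [ 2.3210531   0.97195347 -0.30820455] [-363.8171125  -315.63403512 1142.16075954]
top [[486.4590505831944, 0.0, 281.43785162399774], [0.0, 486.4590505831944, 212.6445562053689], [0.0, 0.0, 1.0]] [ 2.18979944 -2.17527773  0.08179513] [-53.83895249 571.98392825 956.16716801]
wrist [[339.90663367257406, 0.0, 286.85817753598707], [0.0, 339.90663367257406, 206.7806977817218], [0.0, 0.0, 1.0]] [-2.36920354  1.71081626  0.22815592] [-649.20845903  -33.62477669  377.14789628]
```

View pics/scene0.png

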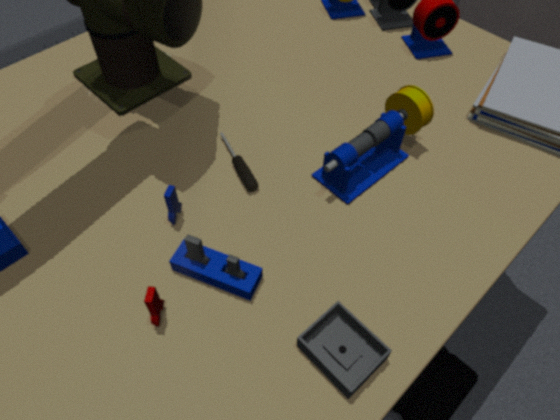

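View pics/top0.png

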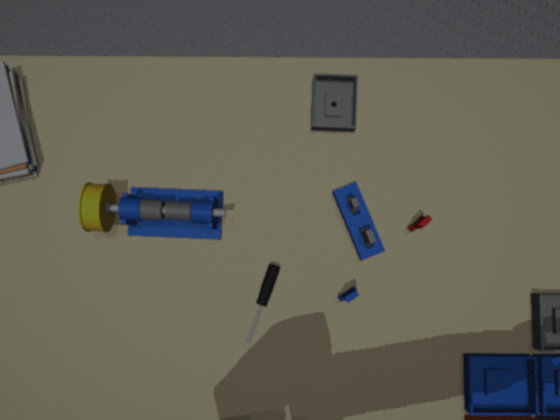

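View pics/wrist0.png

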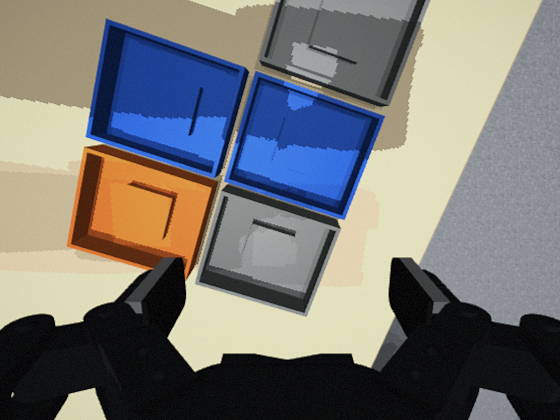

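```bash
cat > h.py <<'E'
import numpy as np, cv2
from cell import *
from scipy.spatial.transform import Rotation as R
def cam(n):
    return read_camera(n)
def back(c,uv,z):
    K=c["intrinsics"];Rm=cv2.Rodrigues(np.array(c["rvec"]))[0];t=np.array(c["tvec"])
    d=Rm.T@np.linalg.solve(K,[uv[0],uv[1],1.]);o=-Rm.T@t
    return o+d*(z-o[2])/d[2]
def proj(c,P):
    return cv2.projectPoints(np.array(P,float).reshape(-1,1,3),c["rvec"],c["tvec"],c["intrinsics"],None)[0].reshape(-1,2)
def crop(c,x0,y0,x1,y1,s,fn):
    im=c["color"][y0:y1,x0:x1,::-1]
    im=cv2.convertScaleAbs(im,alpha=1.5)
    cv2.imwrite(fn,cv2.resize(im,None,fx=s,fy=s,interpolation=cv2.INTER_CUBIC))
E
python3 - <<'E'
from h import *
t=cam("top");s=cam("scene")
a=t["color"][170:270,70:240,::-1];b=t["color"][170:270,320:440,::-1]
crop(t,70,175,240,250,4.7,"pics/t_stand.png");crop(t,310,170,450,270,5,"pics/t_rack.png")
crop(s,140,160,280,310,4,"pics/s_rack.png");crop(s,300,70,450,210,4,"pics/s_stand.png")
for n,uv,z in [("rack",(358,220),30),("stand",(176,213),75),("st_base corners",(128,188),10)]:
    print(n,back(t,uv,z))
E
```

```text
rack [ 558.02489717 -202.51685344   30.        ]
stand [566.27979983 150.24365417  75.        ]
st_base corners [621.59807924 263.63733586  10.        ]
```

View pics/t_stand.png

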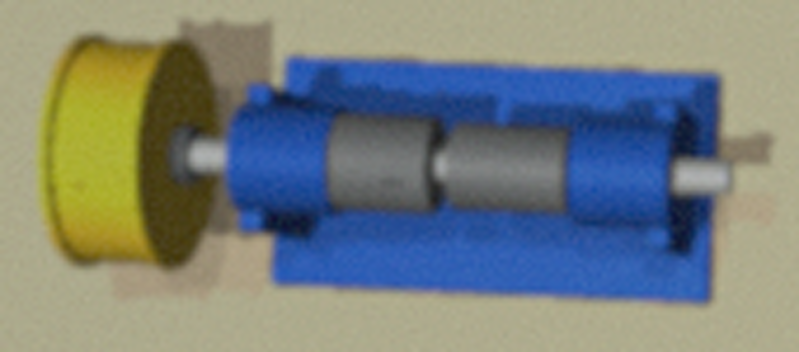

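View pics/t_rack.png

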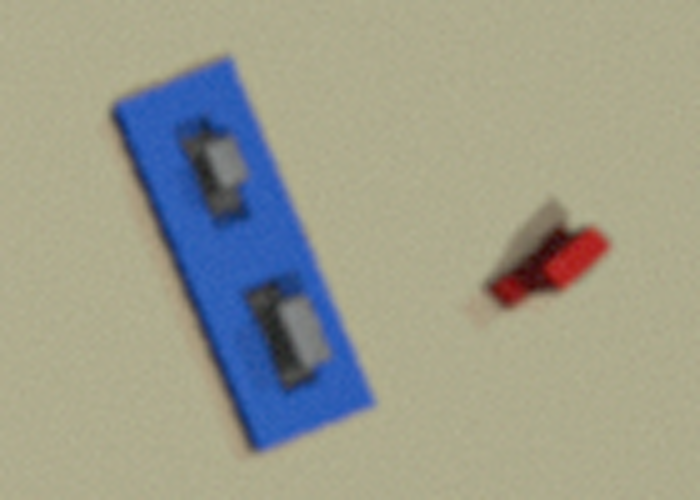

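View pics/s_rack.png

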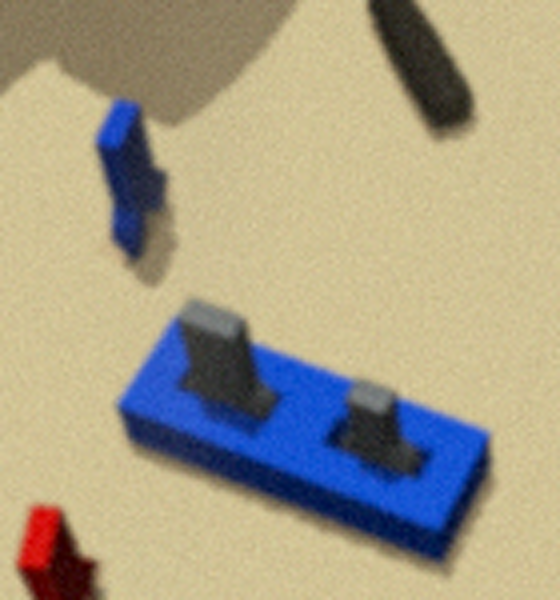

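View pics/s_stand.png

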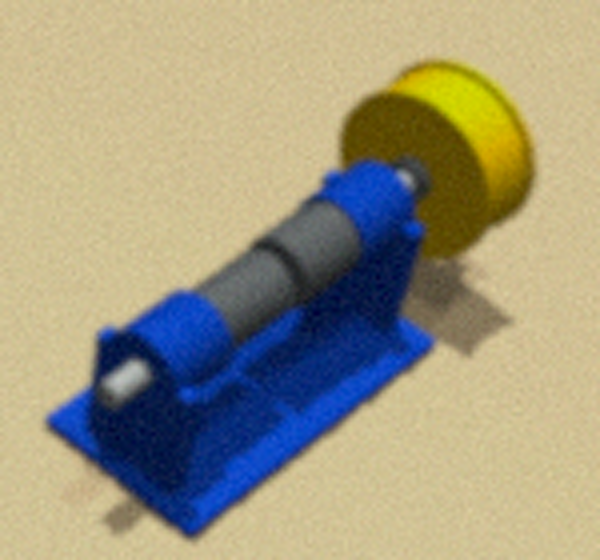

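```bash
python3 - <<'E'
from h import *
t=cam("top")
f=lambda x,y:(310+x/5-.4,170+y/5-.4)
C=np.array([back(t,f(*p),30) for p in [(115,103),(232,57),(375,402),(258,450)]])
print(C,C.mean(0)); print(np.linalg.norm(C-np.roll(C,-1,0),axis=1))
d=C[0]+C[1]-C[2]-C[3];yr=np.degrees(np.arctan2(d[1],d[0]));print("rack x dir deg",yr)
# clip top centre z=6+80=86
for p in [(304,330)]:print("clip top",back(t,f(*p),86))
u=d/np.linalg.norm(d)
for s in (-35,35):print("pocket",C.mean(0)+s*u)
g=lambda x,y:(70+x/4.7-.4,175+y/4.7-.4)
B=np.array([back(t,g(*p),10) for p in [(288,58),(718,75),(710,302),(275,282)]])
print("base z10",B,B.mean(0),np.linalg.norm(B-np.roll(B,-1,0),axis=1))
a=back(t,g(205,155),75);b=back(t,g(705,176),75);m=back(t,g(441,160),75);e=a-b
print(a,b,"gap",m,"dir",np.degrees(np.arctan2(e[1],e[0])))
# boss faces
for nm,p in [("boss+",(330,163)),("boss-",(569,170)),("bossout+",(230,160)),("bossout-",(668,173)),("hubface",(432,163)),("slvface",(450,165))]:
    print(nm,back(t,g(*p),85))
E
```

```text
[[ 617.3818368  -152.04225425   30.        ]
 [ 636.23265232 -198.92026941   30.        ]
 [ 498.83885417 -254.89699663   30.        ]
 [ 479.59428351 -208.43707399   30.        ]] [ 558.0119067  -203.57414857   30.        ]
[ 50.52624616 148.3591917   50.28794996 148.88178375]
rack x dir deg 22.212870800772635
clip top [ 525.49936466 -216.77393713   86.        ]
pocket [ 525.60940776 -216.80585527   30.        ]
pocket [ 590.41440564 -190.34244187   30.        ]
base z10 [[623.8151854  257.82798063  10.        ]
 [617.61848765  70.84771623  10.        ]
 [519.14361289  72.73637305  10.        ]
 [526.50945739 260.51303817  10.        ]] [571.77168583 165.48127702  10.        ] [187.08291835  98.49298444 187.92107819  97.34276674]
[575.82456803 269.88616186  75.        ] [568.64593635  67.42978241  75.        ] gap [574.42825761 174.33682698  75.        ] dir 87.96927586109824
boss+ [572.10528207 216.27896512  85.        ]
boss- [569.93058745 120.58726593  85.        ]
bossout+ [573.04410963 256.33391555  85.        ]
bossout- [568.98984142  80.96403647  85.        ]
hubface [572.37608692 175.46369814  85.        ]
slvface [571.62111348 168.24133718  85.        ]
```

```bash
cat > st.py <<'E'
from h import *
o=get_obs();M=R.from_rotvec(o["ee_rot"]).as_matrix()
print("t",round(o["clock"],2),"p",o["tool_pos"].round(2),"xyaw",np.degrees(np.arctan2(M[1,0],M[0,0])).round(2),"tilt z",(M[:,2]*57.3).round(2),"F",o["force"].round(2),"T",o["wrist_torque"].round(2),"g",round(o["grip_width"],3),"q",o["qpos"].round(2))
E
python3 st.py
python3 - <<'E'
from h import *
s=cam("scene")
# verify clip tab and gap in the scene cam
u=np.array([np.cos(np.radians(22.2)),np.sin(np.radians(22.2)),0]);v=np.array([-u[1],u[0],0])
c=np.array([525.5,-216.8,86])
print("clip top corners",(proj(s,[c+13*a*u+6*b*v for a,b in((1,1),(1,-1),(-1,-1),(-1,1))])-[140,160])*4)
print("gap hub top, slv", (proj(s,[[572.4,175.4,95],[572.2,168.4,93],[572.,171.9,75+7],[575,216,97],[570,120,97]])-[300,70])*4)
E
```

```text
t 0.3 p [ 203.64 -617.05  230.86] xyaw -71.73 tilt z [-1.00e-02  4.00e-02 -5.73e+01] F [ 0.41 -0.1   0.21] T [-0.02 -0.    0.01] g 0.998 q [-1.33  0.12  1.65 -0.    1.37 -0.08]
clip top corners [[249.39791778 310.41973335]
 [234.67090507 333.59422193]
 [177.47427916 311.71532052]
 [192.59494778 288.91195983]]
gap hub top, slv [[284.50021268 239.18084064]
 [274.24769946 249.17358001]
 [274.91278247 262.09557988]
 [342.02090185 198.28976438]
 [206.03556215 291.27202501]]
```

```bash
python3 -m inch '[{"turn":[0,0,4],"translation":[3.6,4.45,0],"hand":50},{"turn":[0,0,0],"translation":[3.6,4.45,0],"hand":50},{"turn":[0,0,0],"translation":[3.6,4.45,0],"hand":50},{"turn":[0,0,0],"translation":[3.6,4.45,0],"hand":50},{"turn":[0,0,0],"translation":[3.6,4.45,0],"hand":50}]' 40; python3 st.py
```

```text
clock: 0.98
tool_pos: [385.4, -390.9, 231.0]
ee_rot: [2.604, -1.758, 0.002]
force: [1.2, -1.3, 0.3]
grip_width: 0.497
t 0.97 p [ 385.35 -390.92  231.01] xyaw -68.06 tilt z [ 6.00e-02 -5.00e-02 -5.73e+01] F [ 1.25 -1.32  0.33] T [-0.05 -0.03  0.04] g 0.497 q [-0.89 -0.1   1.88  0.    1.36  0.3 ]
```

```bash
python3 -m inch '[{"turn":[0,0,0],"translation":[3.5,4.35,-1],"hand":50},{"turn":[0,0,0],"translation":[3.5,4.35,-1],"hand":50},{"turn":[0,0,0],"translation":[3.5,4.35,-1],"hand":50},{"turn":[0,0,0],"translation":[3.0,3.7,-1],"hand":50},{"turn":[0,0,0],"translation":[0,0,0],"hand":50}]' 40; python3 st.py; python3 - <<'E'
from h import *
c=cam("wrist");cv2.imwrite("pics/w1.png",c["color"][:,:,::-1])
u=np.array([np.cos(np.radians(22.2)),np.sin(np.radians(22.2)),0]);v=np.array([-u[1],u[0],0])
p=np.array([525.5,-216.8,86])
print("clip top corners",proj(c,[p+13*a*u+6*b*v for a,b in((1,1),(1,-1),(-1,-1),(-1,1))]))
E
```

```text
clock: 1.6
tool_pos: [526.0, -214.6, 191.5]
ee_rot: [2.608, -1.751, 0.009]
force: [0.4, -0.9, -0.6]
grip_width: 0.503
t 1.6 p [ 525.95 -214.59  191.48] xyaw -67.77 tilt z [  0.26  -0.2  -57.3 ] F [ 0.42 -0.9  -0.63] T [-0.01 -0.01 -0.  ] g 0.503 q [-0.48 -0.03  1.88 -0.    1.29  0.7 ]
clip top corners [[280.23986599 191.23485626]
 [296.4083405  191.24279443]
 [296.11451326 224.63332782]
 [280.36168135 224.63247443]]
```

View pics/w1.png

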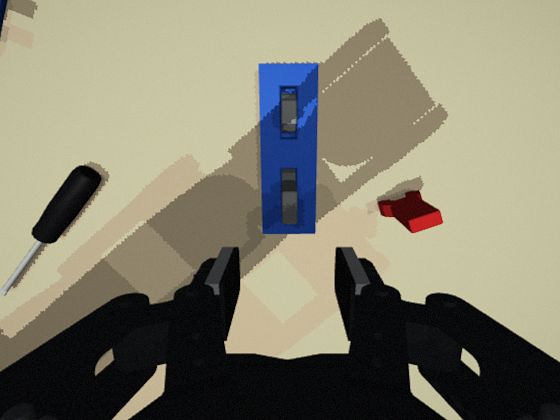

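```bash
python3 - <<'E'
from h import *
c=cam("wrist");crop(c,250,55,330,245,3.1,"pics/w1c.png")
im=cv2.imread("pics/w1c.png");im=cv2.convertScaleAbs(im,alpha=1.5);cv2.imwrite("pics/w1c.png",im)
C=np.array([back(c,p,30) for p in [(259.5,64.5),(318.5,64.5),(315.5,233.5),(262,233.5)]]);print(C.round(1),C.mean(0));print(np.linalg.norm(C-np.roll(C,-1,0),axis=1))
d=C[0]+C[1]-C[2]-C[3];print(np.degrees(np.arctan2(d[1],d[0])))
E
```

```text
[[ 616.6 -155.4   30. ]
 [ 635.2 -200.8   30. ]
 [ 498.  -257.6   30. ]
 [ 479.  -210.8   30. ]] [ 557.1905876  -206.16604093   30.        ]
[ 49.04458104 148.46810485  50.44978999 148.34101846]
22.196413161016523
```

View pics/w1c.png

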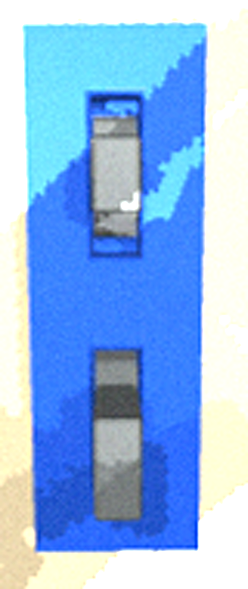

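```bash
python3 - <<'E'
from h import *
c=cam("wrist")
p=back(c,(288.05,206),86);o=get_obs()
M=R.from_rotvec(o["ee_rot"]).as_matrix();d=p-o["tool_pos"];print(p,"in tool",M.T@d)
d=np.array([525.5,-216.8,86])-o["tool_pos"];print(M.T@d)
Rm=cv2.Rodrigues(np.array(c["rvec"]))[0];pos=-Rm.T@np.array(c["tvec"]);print("cam in tool",M.T@(pos-o["tool_pos"]))
E
```

```text
[ 526.03657515 -218.6489282    86.        ] in tool [  0.54100435  -0.31185612 106.79070933]
[ -1.37433624  -0.50616291 106.77791639]
cam in tool [  -0.21915962  -66.12611676 -140.8258411 ]
```

```bash
python3 -m inch '[{"turn":[0.2,0.25,0],"translation":[0,-0.35,-4],"hand":50},{"turn":[0,0,0],"translation":[0,0,-4],"hand":50},{"turn":[0,0,0],"translation":[0,0,0],"hand":50},{"turn":[0,0,0],"translation":[0,0,0],"hand":50}]' 40; python3 st.py; python3 - <<'E'
from h import *
c=cam("wrist");cv2.imwrite("pics/w2.png",cv2.convertScaleAbs(c["color"][:,:,::-1],alpha=1.4))
E
```

```text
clock: 2.25
tool_pos: [524.8, -227.3, 116.2]
ee_rot: [2.597, -1.767, 0.016]
force: [0.4, -0.4, 0.2]
grip_width: 0.501
t 2.25 p [ 524.77 -227.26  116.17] xyaw -68.45 tilt z [  0.48  -0.37 -57.3 ] F [ 0.4  -0.4   0.21] T [0.04 0.04 0.01] g 0.501 q [-0.5   0.05  1.93 -0.    1.15  0.69]
```

View pics/w2.png

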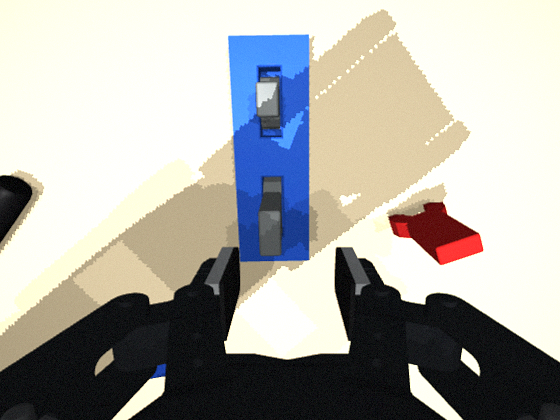

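```bash
cat > wt.py <<'E'
import sys
from h import *
c=cam("wrist");u,v,z=map(float,sys.argv[1:4])
o=get_obs();M=R.from_rotvec(o["ee_rot"]).as_matrix();p=back(c,(u,v),z);print(p,"in tool",M.T@(p-o["tool_pos"]))
E
python3 wt.py 270 231.5 86; python3 st.py
python3 - <<'E'
from h import *
c=cam("wrist");crop(c,225,30,325,270,2.4,"pics/w2c.png")
E
```

```text
[ 527.40204655 -217.00137637   86.        ] in tool [-8.56945185 -5.80822587 30.17039633]
t 2.35 p [ 524.89 -226.91  116.21] xyaw -68.42 tilt z [  0.49  -0.37 -57.3 ] F [-0.29  0.3  -0.52] T [-0.01  0.01  0.05] g 0.498 q [-0.5   0.05  1.93 -0.    1.15  0.69]
```

View pics/w2c.png

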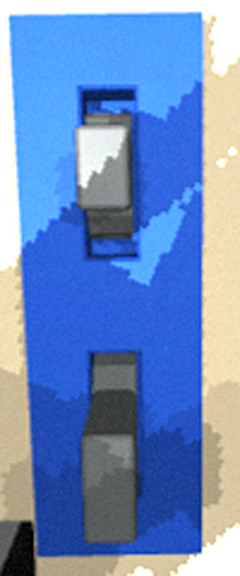

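```bash
python3 -m inch '[{"turn":[0.37,0.49,0.6],"translation":[0.18,0.93,0],"hand":50}]' 40; python3 st.py;  python3 -m inch '[{"turn":[0,0,0],"translation":[0,0,0],"hand":50}]'; python3 st.py
```

```text
clock: 2.52
tool_pos: [527.3, -217.7, 117.6]
ee_rot: [-2.607, 1.752, -0.003]
force: [0.3, 0.2, -0.0]
grip_width: 0.505
t 2.52 p [ 527.34 -217.73  117.57] xyaw -67.82 tilt z [ 1.00e-01 -4.00e-02 -5.73e+01] F [ 0.35  0.22 -0.03] T [ 0.05 -0.02 -0.04] g 0.505 q [-0.49  0.05  1.93  0.    1.16  0.7 ]
clock: 2.65
tool_pos: [528.1, -217.3, 118.6]
ee_rot: [-2.608, 1.751, -0.005]
force: [0.5, -0.3, -0.6]
grip_width: 0.5
t 2.65 p [ 528.07 -217.3   118.56] xyaw -67.76 tilt z [  0.17  -0.07 -57.3 ] F [ 0.47 -0.31 -0.61] T [ 0.01  0.03 -0.  ] g 0.5 q [-0.48  0.05  1.93  0.    1.16  0.7 ]
```

```bash
python3 -m inch '[{"turn":[0,0.1,0],"translation":[-0.1,0,-2],"hand":50}]' 40; python3 st.py;  python3 -m inch '[{"turn":[0,0,0],"translation":[0,0,0],"hand":50}]'; python3 st.py
python3 - <<'E'
from h import *
c=cam("wrist");crop(c,180,150,380,300,4,"pics/w3c.png")
E
```

```text
clock: 2.78
tool_pos: [528.8, -217.9, 100.3]
ee_rot: [-2.609, 1.75, -0.01]
force: [0.2, 0.1, -0.6]
grip_width: 0.498
t 2.77 p [ 528.8  -217.86  100.26] xyaw -67.72 tilt z [  0.32  -0.2  -57.3 ] F [ 0.17  0.12 -0.6 ] T [-0.01  0.   -0.01] g 0.498 q [-0.48  0.07  1.94 -0.    1.13  0.7 ]
clock: 2.9
tool_pos: [527.0, -216.8, 97.2]
ee_rot: [2.609, -1.75, 0.002]
force: [-0.2, 0.1, -0.6]
grip_width: 0.503
t 2.9 p [ 526.98 -216.81   97.19] xyaw -67.71 tilt z [ 5.00e-02 -7.00e-02 -5.73e+01] F [-0.2   0.09 -0.64] T [ 0.01  0.01 -0.03] g 0.503 q [-0.48  0.07  1.95 -0.    1.13  0.7 ]
```

View pics/w3c.png

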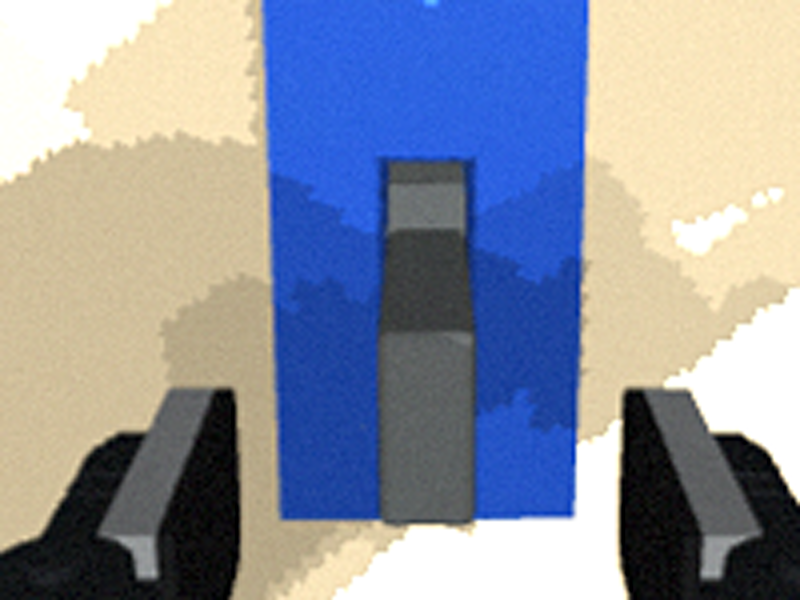

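```bash
python3 wt.py 286.4 256.6 86; python3 -m inch '[{"turn":[0,0,0],"translation":[0,0,-2.4],"hand":50},{"turn":[0,0,0],"translation":[0,0,-2.1],"hand":50}]' 40; python3 st.py;  python3 -m inch '[{"turn":[0,0,0],"translation":[0,0,0],"hand":50}]'; python3 st.py
```

```text
[ 527.35104376 -217.76751608   86.        ] in tool [-0.34147329  1.07401054 13.36348281]
clock: 3.25
tool_pos: [530.6, -218.9, 56.2]
ee_rot: [-2.608, 1.75, -0.018]
force: [-0.9, -0.0, -1.4]
grip_width: 0.497
t 3.25 p [ 530.57 -218.87   56.24] xyaw -67.73 tilt z [  0.56  -0.33 -57.3 ] F [-0.92 -0.01 -1.38] T [0.05 0.04 0.  ] g 0.497 q [-0.48  0.13  1.96 -0.    1.04  0.7 ]
clock: 3.38
tool_pos: [529.4, -218.4, 54.7]
ee_rot: [-2.608, 1.751, -0.013]
force: [-0.4, 1.0, 0.1]
grip_width: 0.505
t 3.38 p [ 529.43 -218.38   54.66] xyaw -67.74 tilt z [  0.39  -0.24 -57.3 ] F [-0.38  1.01  0.15] T [-0.09 -0.02  0.03] g 0.505 q [-0.48  0.13  1.96 -0.    1.04  0.7 ]
```

```bash
python3 -m inch '[{"turn":[0.24,0.39,0],"translation":[-0.2,0.05,-0.3],"hand":50}]' 40; python3 st.py;  python3 -m inch '[{"turn":[0,0,0],"translation":[0,0,0],"hand":50}]'; python3 st.py
```

```text
clock: 3.5
tool_pos: [528.2, -218.3, 52.8]
ee_rot: [-2.609, 1.751, -0.003]
force: [-0.3, 0.1, 0.9]
grip_width: 0.502
t 3.5 p [ 528.2  -218.31   52.83] xyaw -67.73 tilt z [ 8.00e-02 -5.00e-02 -5.73e+01] F [-0.31  0.14  0.9 ] T [ 0.01 -0.07 -0.04] g 0.502 q [-0.49  0.13  1.96 -0.    1.05  0.7 ]
clock: 3.62
tool_pos: [528.4, -218.5, 53.3]
ee_rot: [-2.608, 1.751, -0.003]
force: [-0.1, 0.2, -0.2]
grip_width: 0.5
t 3.62 p [ 528.37 -218.46   53.31] xyaw -67.74 tilt z [  0.1   -0.06 -57.3 ] F [-0.14  0.24 -0.19] T [0.01 0.02 0.03] g 0.5 q [-0.49  0.13  1.96 -0.    1.05  0.7 ]
```

```bash
python3 -m inch '[{"turn":[0,0,0],"translation":[0,0,0],"hand":20},{"turn":[0,0,0],"translation":[0,0,0],"hand":5},{"turn":[0,0,0],"translation":[0,0,0],"hand":5},{"turn":[0,0,0],"translation":[0,0,0],"hand":5}]' 60; python3 st.py
```

```text
clock: 4.12
tool_pos: [528.6, -217.7, 54.9]
ee_rot: [-2.607, 1.75, -0.002]
force: [-1.0, 1.1, -1.1]
grip_width: 0.132
t 4.12 p [ 528.65 -217.68   54.86] xyaw -67.76 tilt z [ 1.30e-01  4.00e-02 -5.73e+01] F [-0.98  1.07 -1.13] T [0.07 0.02 0.01] g 0.132 q [-0.49  0.13  1.96  0.    1.05  0.7 ]
```

```bash
python3 -m inch '[{"turn":[0,0,0],"translation":[0,0,0],"hand":0}]' 60; python3 st.py;python3 -m inch '[{"turn":[0,0,0],"translation":[0,0,1.5],"hand":0},{"turn":[0,0,0],"translation":[0,0,2.5],"hand":0}]' 60; python3 st.py; python3 -m inch '[{"turn":[0,0,0],"translation":[0,0,4],"hand":0},{"turn":[0,0,0],"translation":[0,0,4],"hand":0},{"turn":[0,0,0],"translation":[0,0,0],"hand":0}]' 60; python3 st.py
python3 - <<'E'
from h import *
c=cam("wrist");cv2.imwrite("pics/w4.png",cv2.convertScaleAbs(c["color"][:,:,::-1],alpha=1.4))
c=cam("scene");crop(c,130,150,290,310,4,"pics/s4.png")
E
```

```text
clock: 4.25
tool_pos: [528.6, -217.7, 54.8]
ee_rot: [-2.607, 1.75, -0.002]
force: [-0.3, 0.1, 0.4]
grip_width: 0.136
t 4.25 p [ 528.62 -217.68   54.81] xyaw -67.76 tilt z [ 1.30e-01  4.00e-02 -5.73e+01] F [-0.26  0.13  0.44] T [0.24 0.09 0.09] g 0.136 q [-0.49  0.13  1.96  0.    1.05  0.7 ]
clock: 4.5
tool_pos: [527.2, -217.3, 94.2]
ee_rot: [-2.608, 1.751, 0.004]
force: [-0.7, -0.4, -1.3]
grip_width: 0.133
t 4.5 p [ 527.17 -217.26   94.18] xyaw -67.76 tilt z [ -0.1    0.12 -57.3 ] F [-0.72 -0.35 -1.25] T [ 0.02 -0.   -0.03] g 0.133 q [-0.49  0.08  1.94  0.    1.12  0.7 ]
clock: 4.88
tool_pos: [529.0, -218.8, 182.4]
ee_rot: [-2.607, 1.751, -0.01]
force: [0.1, -0.2, -0.2]
grip_width: 0.126
t 4.88 p [ 529.   -218.83  182.41] xyaw -67.77 tilt z [  0.34  -0.16 -57.3 ] F [ 0.15 -0.16 -0.16] T [0.02 0.07 0.06] g 0.126 q [-0.49 -0.01  1.88  0.    1.27  0.7 ]
```

View pics/w4.png

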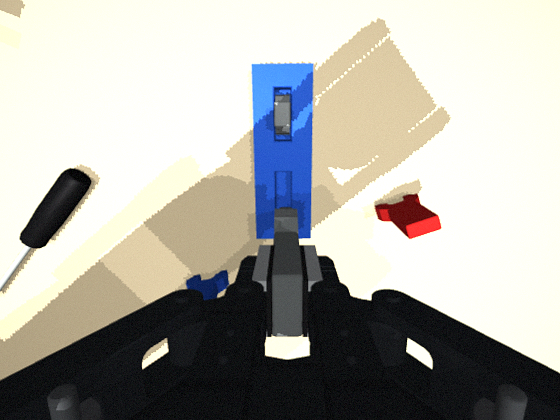

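View pics/s4.png

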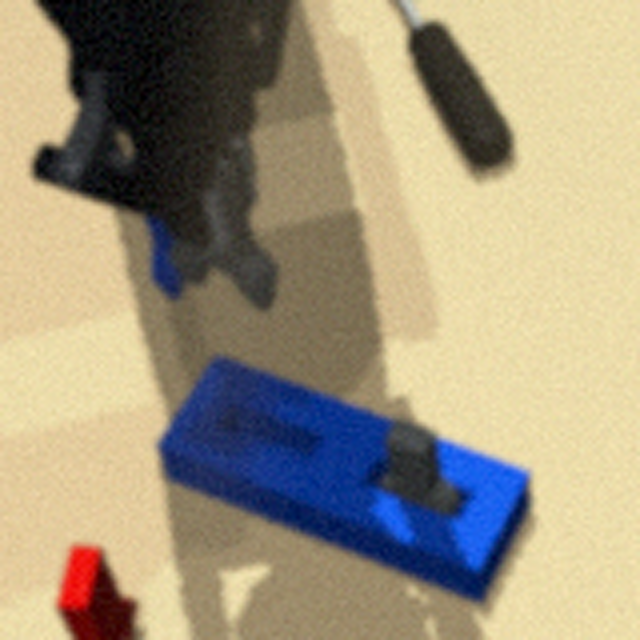

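```bash
python3 -m inch '[{"turn":[0,0,-4],"translation":[0.6,4.5,0],"hand":0},{"turn":[0,0,-4],"translation":[0.6,5,0],"hand":0},{"turn":[0,0,-4],"translation":[0.6,5,0],"hand":0},{"turn":[0,0,-4],"translation":[0.6,5,0],"hand":0},{"turn":[0,0,-4],"translation":[0.6,5,0],"hand":0}]' 60; python3 st.py
```

```text
clock: 5.6
tool_pos: [551.0, 31.8, 167.0]
ee_rot: [2.238, -2.195, -0.024]
force: [1.1, -0.5, -1.1]
grip_width: 0.128
t 5.6 p [551.04  31.76 166.96] xyaw -88.88 tilt z [ -0.9    0.33 -57.29] F [ 1.06 -0.51 -1.07] T [-0.06 -0.04  0.02] g 0.128 q [-0.04 -0.03  1.92  0.01  1.27  1.51]
```

```bash
python3 -m inch '[{"turn":[-0.3,-0.9,-1.5],"translation":[0.7,3.5,2],"hand":0},{"turn":[0,0,-1.5],"translation":[0.7,4.5,0],"hand":0},{"turn":[0,0,0],"translation":[0.7,4.2,0],"hand":0},{"turn":[0,0,0],"translation":[0,0.5,0],"hand":0},{"turn":[0,0,0],"translation":[0,0,0],"hand":0}]' 60; python3 st.py
```

```text
clock: 6.22
tool_pos: [566.2, 164.9, 175.8]
ee_rot: [2.178, -2.244, -0.017]
force: [-0.1, -0.6, -0.5]
grip_width: 0.129
t 6.22 p [566.19 164.9  175.79] xyaw -91.72 tilt z [ -1.01  -0.13 -57.29] F [-0.07 -0.62 -0.53] T [-0.01  0.03  0.07] g 0.129 q [0.19 0.04 1.83 0.   1.28 1.79]
```

```bash
python3 -m inch '[{"turn":[0.13,-1,-0.3],"translation":[0.7,0.7,0],"hand":0}]' 60; python3 st.py;python3 -m inch '[{"turn":[0,0,0],"translation":[0,0,0],"hand":0},{"turn":[0,0,0],"translation":[0,0,0],"hand":0}]' 60; python3 st.py
python3 - <<'E'
from h import *
c=cam("wrist");cv2.imwrite("pics/w5.png",cv2.convertScaleAbs(c["color"][:,:,::-1],alpha=1.4))
c=cam("scene");crop(c,300,50,450,210,4,"pics/s5.png")
E
```

```text
clock: 6.35
tool_pos: [572.9, 170.9, 174.6]
ee_rot: [2.179, -2.261, -0.001]
force: [0.3, -0.1, -0.0]
grip_width: 0.131
t 6.35 p [572.88 170.85 174.64] xyaw -92.12 tilt z [-6.00e-02 -3.00e-02 -5.73e+01] F [ 0.31 -0.07 -0.02] T [-0.01 -0.02  0.01] g 0.131 q [ 0.2   0.05  1.82 -0.    1.27  1.81]
clock: 6.6
tool_pos: [573.0, 169.6, 174.3]
ee_rot: [2.177, -2.263, -0.001]
force: [0.2, -0.1, -0.8]
grip_width: 0.128
t 6.6 p [573.04 169.56 174.27] xyaw -92.23 tilt z [-8.00e-02 -5.00e-02 -5.73e+01] F [ 0.2  -0.07 -0.84] T [-0.02 -0.05  0.01] g 0.128 q [ 0.2   0.05  1.82 -0.    1.27  1.81]
```

View pics/w5.png

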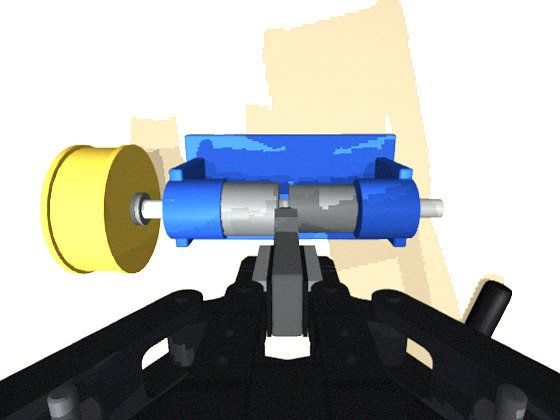

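View pics/s5.png

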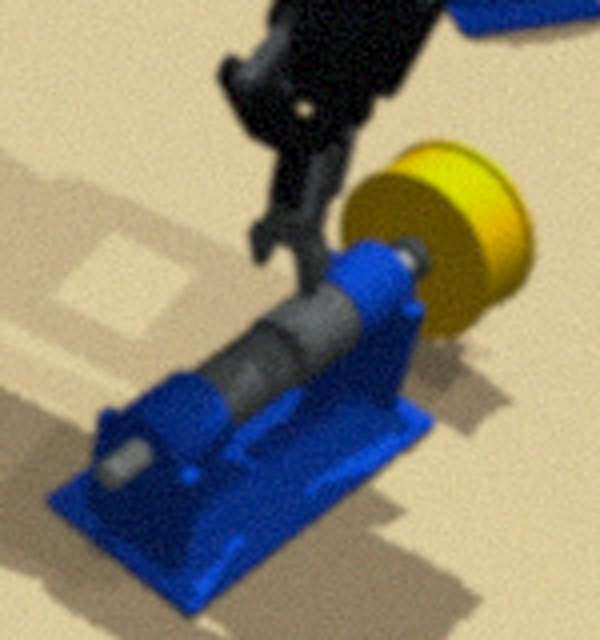

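```bash
python3 - <<'E'
from h import *
c=cam("wrist");crop(c,215,165,365,345,4.3,"pics/w5c.png")
o=get_obs();M=R.from_rotvec(o["ee_rot"]).as_matrix();p=o["tool_pos"]
# predicted clip features for TCP 48.5 above tips, clip at tool y offset e
for e in (0,1.2):
  tl=lambda x,y,z:p+M@np.array([y,e-x,48.5-z])   # clip x=-tool y ; clip y -> tool x
  q=proj(c,[tl(13,6,80),tl(13,-6,80),tl(-13,6,80),tl(13,6,40),tl(13,-6,40),tl(20.5,6,18),tl(20.5,-6,18),tl(20.5,2.5,0),tl(20.5,-2.5,0)])
  print(e,((q-[215,165])*4.3).round(1).tolist())
E
```

```text
0 [[378.0, 455.3], [231.3, 455.2], [374.1, 731.2], [361.3, 292.2], [250.4, 292.1], [355.7, 173.3], [256.8, 173.3], [325.3, 138.9], [287.8, 138.9]]
1.2 [[377.8, 468.7], [231.5, 468.6], [373.9, 743.3], [361.1, 302.6], [250.5, 302.6], [355.6, 182.9], [256.9, 182.8], [325.3, 147.6], [287.8, 147.6]]
```

View pics/w5c.png

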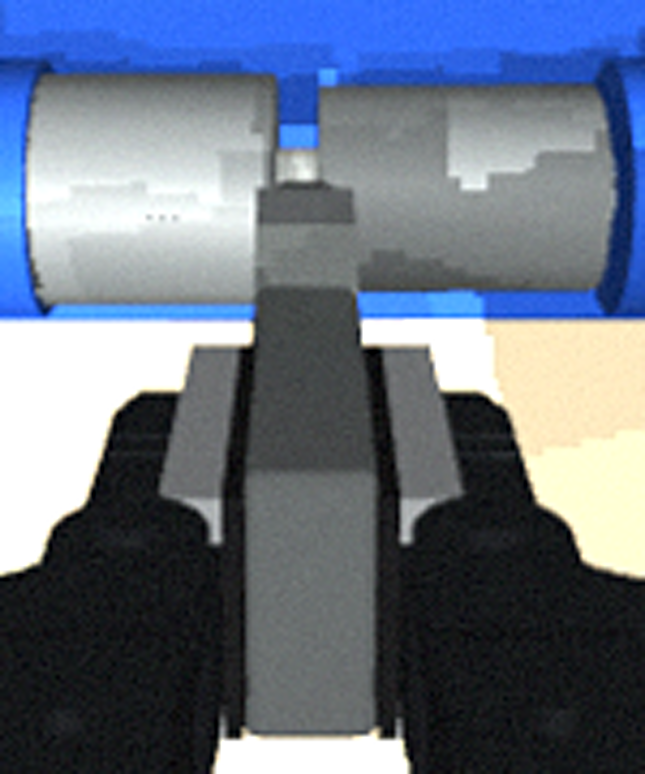

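```bash
python3 - <<'E'
from h import *
c=cam("wrist")
im=c["color"][195:250,262:312,::-1]
im=cv2.resize(im,None,fx=10,fy=10,interpolation=cv2.INTER_NEAREST);cv2.imwrite("pics/w5d.png",cv2.convertScaleAbs(im,alpha=2))
c=cam("scene")
im=c["color"][85:150,350:410,::-1]
im=cv2.resize(im,None,fx=9,fy=9,interpolation=cv2.INTER_CUBIC);cv2.imwrite("pics/s5d.png",cv2.convertScaleAbs(im,alpha=2.5))
E
```

```text
(no output)
```

View pics/w5d.png

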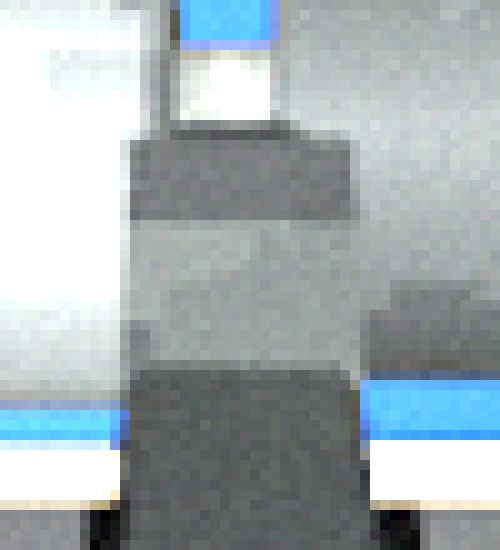

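View pics/s5d.png

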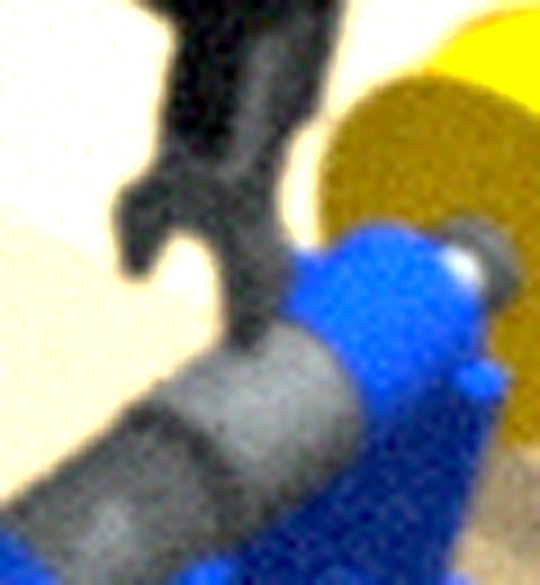

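```bash
python3 wt.py 284.5 208.57 75; python3 wt.py 150 208.5 75;python3 wt.py 434 208.2 75; python3 st.py
python3 - <<'E'
from h import *
c=cam("wrist")
o=get_obs();M=R.from_rotvec(o["ee_rot"]).as_matrix();p=o["tool_pos"]
for e in (0,.5,1,1.5):
  tl=lambda x,y,z:p+M@np.array([y,e-x,48.5-z])
  q=proj(c,[tl(12.4,6,80),tl(-12.4,6,80),tl(13,6,79.4),tl(-13,6,79.4),tl(13,6,40)])
  print(e,((q-[215,165])*4.3)[:,1].round(1).tolist())
E
```

```text
[572.8887608  171.55390593  75.        ] in tool [-1.47663066  0.12864751 99.46974761]
[576.62295766 270.27944454  75.        ] in tool [-100.23343917    0.13595432   99.39878508]
[569.04261872  62.034405    75.        ] in tool [108.21881062  -0.27015551  99.49543431]
t 7.0 p [573.   170.25 174.42] xyaw -92.18 tilt z [-7.00e-02 -4.00e-02 -5.73e+01] F [-0.32  0.23 -0.99] T [ 0.    0.02 -0.05] g 0.128 q [ 0.2   0.05  1.82 -0.    1.27  1.81]
0 [461.9, 725.0, 452.0, 726.8, 292.3]
0.5 [467.5, 730.1, 457.6, 731.8, 296.6]
1 [473.1, 735.1, 463.1, 736.8, 301.0]
1.5 [478.6, 740.1, 468.7, 741.7, 305.3]
```

```bash
python3 -m inch '[{"turn":[0,-0.07,0.1],"translation":[0.1,0.12,-2],"hand":0}]' 60; python3 st.py;python3 -m inch '[{"turn":[0,0,0],"translation":[0,0,0],"hand":0},{"turn":[0,0,0],"translation":[0,0,0],"hand":0}]' 60; python3 st.py

```

```text
clock: 7.18
tool_pos: [575.5, 171.8, 155.9]
ee_rot: [-2.178, 2.259, -0.005]
force: [0.5, -0.0, -2.2]
grip_width: 0.132
t 7.17 p [575.5  171.8  155.87] xyaw -92.07 tilt z [ 2.70e-01  2.00e-02 -5.73e+01] F [ 0.53 -0.01 -2.18] T [0.07 0.   0.  ] g 0.132 q [ 0.2   0.07  1.84 -0.    1.23  1.81]
clock: 7.42
tool_pos: [573.6, 171.6, 152.2]
ee_rot: [2.18, -2.26, -0.0]
force: [-0.0, 0.1, -0.5]
grip_width: 0.13
t 7.42 p [573.62 171.59 152.16] xyaw -92.06 tilt z [-6.00e-02 -5.00e-02 -5.73e+01] F [-0.02  0.15 -0.49] T [0.01 0.01 0.02] g 0.13 q [ 0.2   0.07  1.84 -0.    1.23  1.81]
```

```bash
python3 - <<'E'
from h import *
c=cam("wrist");crop(c,215,150,365,345,4,"pics/w6c.png")
o=get_obs();M=R.from_rotvec(o["ee_rot"]).as_matrix();p=o["tool_pos"];print(p)
for y in (168.1,175.1):
  for x,z in((555,75),(573,95),(573,82)):
    print(y,x,z,((proj(c,[[x,y,z]])-[215,150])*4).round(0))
E
```

```text
[573.29373433 171.49017906 151.78353155]
168.1 555 75 [[310. 372.]]
168.1 573 95 [[309. 309.]]
168.1 573 82 [[307. 283.]]
175.1 555 75 [[269. 373.]]
175.1 573 95 [[263. 310.]]
175.1 573 82 [[264. 285.]]
```

View pics/w6c.png

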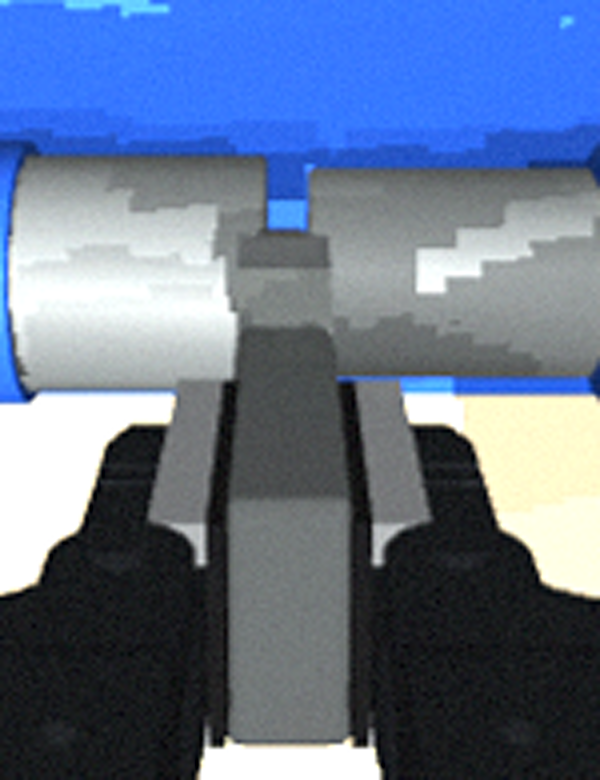

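```bash
python3 -m inch '[{"turn":[0,0,0],"translation":[0.05,-0.05,-0.8],"hand":0}]' 60; python3 st.py;python3 -m inch '[{"turn":[0,0,0],"translation":[0,0,0],"hand":0}]' 60; python3 st.py

```

```text
clock: 7.6
tool_pos: [574.5, 171.1, 144.5]
ee_rot: [2.181, -2.261, 0.001]
force: [-0.3, -0.6, -0.5]
grip_width: 0.131
t 7.6 p [574.46 171.15 144.48] xyaw -92.05 tilt z [ 0.00e+00 -4.00e-02 -5.73e+01] F [-0.34 -0.58 -0.45] T [-0.01 -0.01 -0.01] g 0.131 q [ 0.2   0.08  1.85 -0.    1.21  1.81]
clock: 7.72
tool_pos: [573.9, 171.0, 143.4]
ee_rot: [2.18, -2.26, -0.001]
force: [0.2, -0.2, -1.2]
grip_width: 0.132
t 7.72 p [573.89 170.97 143.41] xyaw -92.06 tilt z [ -0.1   -0.06 -57.3 ] F [ 0.17 -0.19 -1.17] T [-0.01 -0.03 -0.04] g 0.132 q [ 0.2   0.08  1.85 -0.    1.21  1.81]
```

Now small steps, watching Fz.

```bash
for i in 1 ; do python3 -m inch '[{"turn":[0,0,0],"translation":[0,0,-0.3],"hand":0}]' 60 >/dev/null; python3 st.py; done; python3 -m inch '[{"turn":[0,0,0],"translation":[0,0,-0.3],"hand":0}]' 60 >/dev/null; python3 st.py
```

```text
t 7.85 p [574.3  171.03 140.8 ] xyaw -92.06 tilt z [-4.00e-02 -5.00e-02 -5.73e+01] F [ 0.02 -0.48 -0.45] T [-0.01 -0.04  0.05] g 0.132 q [ 0.2   0.09  1.85 -0.    1.21  1.81]
t 7.97 p [574.27 171.04 137.62] xyaw -92.06 tilt z [-4.00e-02 -5.00e-02 -5.73e+01] F [ 0.13 -0.06 -1.83] T [-0.01 -0.   -0.01] g 0.132 q [ 0.2   0.09  1.85 -0.    1.2   1.81]
```

```bash
python3 -m inch '[{"turn":[0,0,0],"translation":[0,0,-0.3],"hand":0}]' 60 >/dev/null; python3 st.py
```

```text
t 8.1 p [574.35 171.03 134.54] xyaw -92.06 tilt z [-2.00e-02 -5.00e-02 -5.73e+01] F [-0.23 -0.67 -0.2 ] T [-0.09 -0.01 -0.04] g 0.128 q [ 0.2   0.09  1.85 -0.    1.2   1.81]
```

```bash
python3 -m inch '[{"turn":[0,0,0],"translation":[-0.03,0,-0.25],"hand":0}]' 60 >/dev/null; python3 st.py; python3 -m inch '[{"turn":[0,0,0],"translation":[0,0,-0.2],"hand":0}]' 60 >/dev/null; python3 st.py
```

```text
t 8.22 p [574.19 170.85 132.  ] xyaw -92.06 tilt z [ -0.    -0.07 -57.3 ] F [ 0.7  -2.01  1.33] T [-0.21 -0.03 -0.05] g 0.129 q [ 0.2   0.09  1.85 -0.    1.19  1.81]
t 8.35 p [574.62 170.78 130.75] xyaw -92.05 tilt z [ 5.00e-02 -8.00e-02 -5.73e+01] F [-1.25 -1.79  4.06] T [-0.25  0.15  0.03] g 0.125 q [ 0.2   0.1   1.86 -0.    1.19  1.81]
```

```bash
python3 -m inch '[{"turn":[0,0,0],"translation":[-0.05,-0.05,0],"hand":0}]' 60 >/dev/null; python3 st.py; python3 - <<'E'
from h import *
c=cam("wrist");crop(c,215,150,365,345,4,"pics/w7c.png")
c=cam("scene");crop(c,340,80,420,160,7,"pics/s7.png")
E
```

```text
t 8.47 p [574.47 170.49 130.81] xyaw -92.06 tilt z [ 1.20e-01 -4.00e-02 -5.73e+01] F [ 1.22 -0.11 -1.79] T [ 0.27 -0.31 -0.01] g 0.128 q [ 0.2   0.1   1.86 -0.    1.19  1.81]
```

View pics/w7c.png

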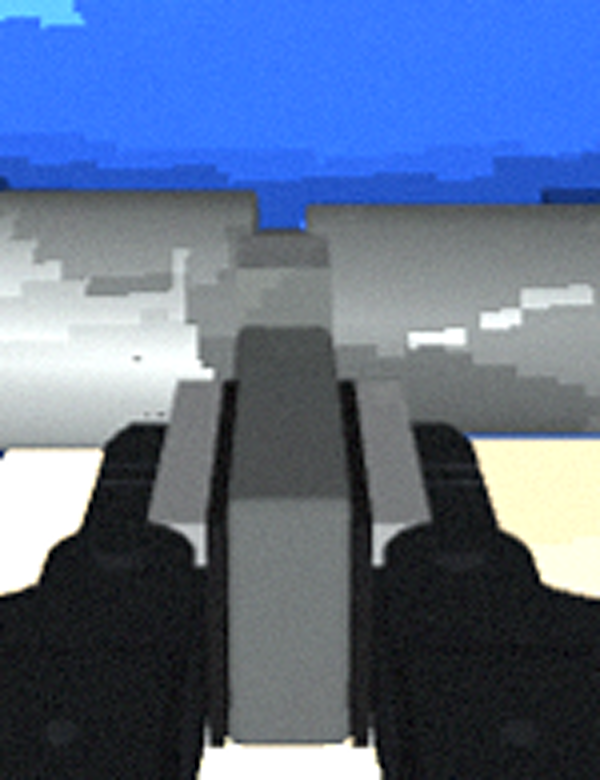

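View pics/s7.png

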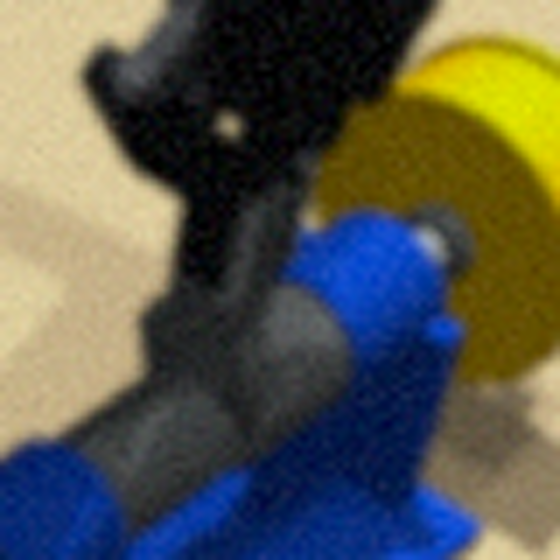

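```bash
python3 wt.py 285 229.4 75
```

```text
[573.16670717 171.45727097  75.        ] in tool [-0.95174568  1.35870481 55.76884822]
```

```bash
python3 -m inch '[{"turn":[0,0.1,0],"translation":[-0.06,-0.03,-0.25],"hand":0}]' 60 >/dev/null; python3 st.py; python3 -m inch '[{"turn":[0,0,0],"translation":[0,-0.03,-0.25],"hand":0}]' 60 >/dev/null; python3 st.py
```

```text
t 8.75 p [574.41 170.33 129.21] xyaw -92.05 tilt z [ 1.00e-01 -4.00e-02 -5.73e+01] F [ 1.13 -0.8   3.73] T [-0.07 -0.12 -0.03] g 0.127 q [ 0.2   0.1   1.86 -0.    1.19  1.81]
t 8.88 p [574.72 170.   127.41] xyaw -92.05 tilt z [ 1.30e-01 -4.00e-02 -5.73e+01] F [-0.58 -0.77  4.84] T [-0.1   0.07 -0.02] g 0.13 q [ 0.2   0.1   1.86 -0.    1.18  1.81]
```

```bash
python3 -m inch '[{"turn":[0,0.15,0],"translation":[-0.1,-0.03,-0.25],"hand":0}]' 60 >/dev/null; python3 st.py; python3 -m inch '[{"turn":[0,0,0],"translation":[-0.05,-0.03,-0.3],"hand":0}]' 60 >/dev/null; python3 st.py
```

```text
t 9.0 p [574.64 169.77 126.15] xyaw -92.04 tilt z [ 1.20e-01 -3.00e-02 -5.73e+01] F [ 1.11 -1.11  5.33] T [-0.12 -0.2   0.05] g 0.128 q [ 0.2   0.1   1.86 -0.    1.18  1.8 ]
t 9.12 p [574.76 169.17 124.27] xyaw -92.04 tilt z [  0.2   -0.06 -57.3 ] F [-0.51 -1.8   8.2 ] T [-0.37  0.24 -0.02] g 0.126 q [ 0.2   0.1   1.86 -0.    1.18  1.8 ]
```

```bash
python3 -m inch '[{"turn":[0,0.15,0],"translation":[-0.08,-0.02,-0.3],"hand":0}]' 60 >/dev/null; python3 st.py; python3 -m inch '[{"turn":[0,0,0],"translation":[-0.05,-0.02,-0.3],"hand":0}]' 60 >/dev/null; python3 st.py
```

```text
t 9.25 p [574.67 168.71 122.2 ] xyaw -92.03 tilt z [  0.15  -0.09 -57.3 ] F [ 1.48 -0.47  3.82] T [-0.1  -0.2   0.01] g 0.128 q [ 0.2   0.1   1.86 -0.    1.17  1.8 ]
t 9.38 p [574.41 168.63 119.45] xyaw -92.05 tilt z [  0.19  -0.06 -57.3 ] F [0.37 0.58 3.14] T [ 0.19 -0.08  0.02] g 0.128 q [ 0.2   0.11  1.87 -0.    1.17  1.8 ]
```

```bash
python3 -m inch '[{"turn":[0,0.2,0],"translation":[-0.05,0.02,-0.3],"hand":0}]' 60 >/dev/null; python3 st.py; python3 -m inch '[{"turn":[0,0,0],"translation":[-0.03,0,-0.3],"hand":0}]' 60 >/dev/null; python3 st.py
```

```text
t 9.5 p [573.99 168.7  116.41] xyaw -92.05 tilt z [  0.    -0.07 -57.3 ] F [-0.12 -0.67  4.61] T [-0.24 -0.11  0.01] g 0.128 q [ 0.2   0.11  1.87 -0.    1.17  1.8 ]
t 9.62 p [573.62 168.7  113.15] xyaw -92.05 tilt z [-1.00e-02 -8.00e-02 -5.73e+01] F [0.42 0.64 3.19] T [-0.05 -0.07 -0.03] g 0.125 q [ 0.2   0.11  1.87 -0.    1.16  1.8 ]
```

```bash
python3 -m inch '[{"turn":[0,0,0],"translation":[0,0,-0.25],"hand":0}]' 60 >/dev/null; python3 st.py; python3 -m inch '[{"turn":[0,0,0],"translation":[0,0,-0.2],"hand":0}]' 60 >/dev/null; python3 st.py
```

```text
t 9.75 p [573.39 168.72 110.25] xyaw -92.05 tilt z [-5.00e-02 -8.00e-02 -5.73e+01] F [0.03 0.03 3.63] T [-0.05 -0.01 -0.02] g 0.134 q [ 0.2   0.12  1.87 -0.    1.16  1.8 ]
t 9.88 p [573.68 168.72 108.31] xyaw -92.04 tilt z [-1.00e-02 -8.00e-02 -5.73e+01] F [ 0.85 -1.1   5.55] T [-0.17 -0.25 -0.01] g 0.129 q [ 0.2   0.12  1.87 -0.    1.15  1.8 ]
```

```bash
python3 -m inch '[{"turn":[0,0,0],"translation":[0,0,-0.12],"hand":0}]' 60 >/dev/null; python3 st.py; python3 -m inch '[{"turn":[0,0,0],"translation":[0,0,-0.1],"hand":0}]' 60 >/dev/null; python3 st.py
```

```text
t 10.0 p [573.9  168.73 107.61] xyaw -92.04 tilt z [ 1.00e-02 -9.00e-02 -5.73e+01] F [-1.52  0.1  10.12] T [-0.25  0.36 -0.05] g 0.131 q [ 0.2   0.12  1.87 -0.    1.15  1.8 ]
t 10.12 p [573.92 168.76 107.59] xyaw -92.03 tilt z [-2.00e-02 -1.00e-01 -5.73e+01] F [-2.57 -1.3  10.73] T [-0.23  0.5  -0.05] g 0.134 q [ 0.2   0.12  1.87 -0.    1.15  1.8 ]
```

```bash
python3 -m inch '[{"turn":[0,0,0],"translation":[0,0,-0.2],"hand":0}]' 60 >/dev/null; python3 st.py; python3 - <<'E'
from h import *
c=cam("wrist");crop(c,190,150,390,345,4,"pics/w8c.png")
c=cam("scene");crop(c,340,80,420,160,7,"pics/s8.png")
E
```

```text
t 10.25 p [574.23 168.96 107.33] xyaw -92.03 tilt z [ -0.    -0.08 -57.3 ] F [-3.51 -0.7  14.64] T [-0.22  0.88  0.02] g 0.132 q [ 0.2   0.12  1.87 -0.    1.15  1.8 ]
```

View pics/w8c.png

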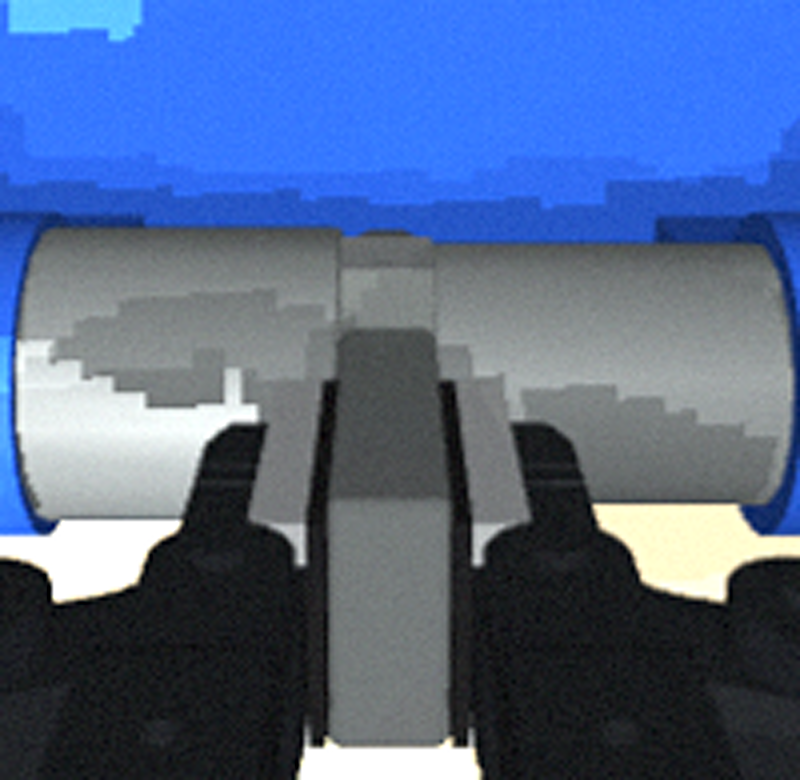

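View pics/s8.png

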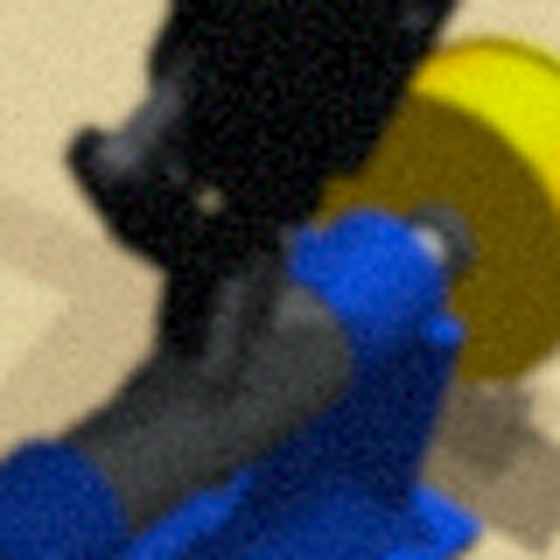

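```bash
python3 -m inch '[{"turn":[0,0,0],"translation":[0,0,0],"hand":0}]' 60 >/dev/null; python3 st.py; python3 -m inch '[{"turn":[0,0,0],"translation":[0,0,0],"hand":20},{"turn":[0,0,0],"translation":[0,0,0],"hand":40},{"turn":[0,0,0],"translation":[0,0,0],"hand":40}]' 40; python3 st.py
```

```text
t 10.47 p [574.15 169.02 107.51] xyaw -92.02 tilt z [ -0.    -0.08 -57.3 ] F [0.87 0.12 0.52] T [-0.08 -0.17  0.01] g 0.131 q [ 0.2   0.12  1.87 -0.    1.15  1.8 ]
clock: 10.85
tool_pos: [571.9, 168.8, 104.3]
ee_rot: [2.178, -2.256, -0.004]
force: [-0.4, 0.6, -0.1]
grip_width: 0.402
t 10.85 p [571.88 168.76 104.32] xyaw -92.02 tilt z [ -0.32  -0.13 -57.3 ] F [-0.36  0.6  -0.06] T [ 0.    0.01 -0.01] g 0.402 q [ 0.2   0.12  1.88 -0.    1.15  1.8 ]
```

```bash
python3 -m inch '[{"turn":[0,0,0],"translation":[0,0,1.5],"hand":40},{"turn":[0,0,0],"translation":[0,0,3],"hand":40},{"turn":[0,0,0],"translation":[0,0,4],"hand":40},{"turn":[0,0,0],"translation":[-2,0,4],"hand":40},{"turn":[0,0,0],"translation":[-4,-3,2],"hand":40}]' 40; python3 st.py
python3 -m inch '[{"turn":[0,0,0],"translation":[-5,-2,0],"hand":40},{"turn":[0,0,0],"translation":[-5,-2,0],"hand":40},{"turn":[0,0,0],"translation":[0,0,0],"hand":40},{"turn":[0,0,0],"translation":[0,0,0],"hand":40}]' 40; python3 st.py
python3 - <<'E'
from h import *
c=cam("wrist");cv2.imwrite("pics/w9.png",cv2.convertScaleAbs(c["color"][:,:,::-1],alpha=1.4))
c=cam("scene");crop(c,310,60,450,210,4,"pics/s9.png")
c=cam("top");crop(c,70,175,240,250,4.7,"pics/t9.png")
E
```

```text
clock: 11.48
tool_pos: [510.3, 138.7, 254.5]
ee_rot: [2.178, -2.253, -0.006]
force: [0.4, -0.6, 0.5]
grip_width: 0.402
t 11.47 p [510.27 138.69 254.47] xyaw -91.93 tilt z [ -0.49  -0.16 -57.3 ] F [ 0.44 -0.59  0.51] T [-0.04 -0.01  0.01] g 0.402 q [ 0.16 -0.15  1.89 -0.    1.42  1.77]
clock: 11.98
tool_pos: [408.0, 97.0, 262.6]
ee_rot: [-2.18, 2.258, -0.008]
force: [0.7, -0.2, 0.7]
grip_width: 0.398
t 11.97 p [408.02  97.04 262.63] xyaw -92.0 tilt z [  0.32  -0.08 -57.3 ] F [ 0.66 -0.19  0.65] T [ 0.01 -0.02  0.03] g 0.398 q [ 0.11 -0.44  2.1  -0.    1.48  1.71]
```

View pics/w9.png

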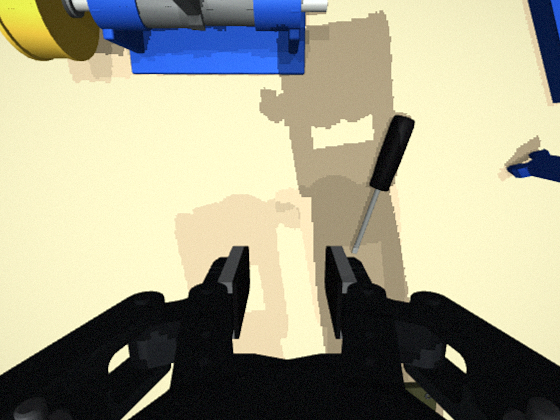

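View pics/s9.png

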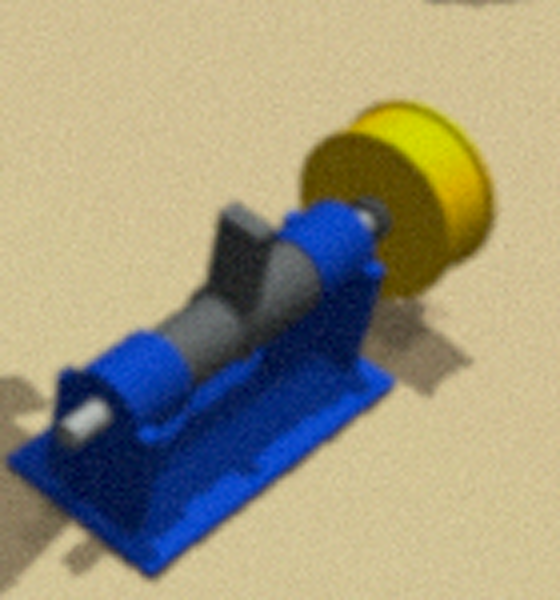

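View pics/t9.png

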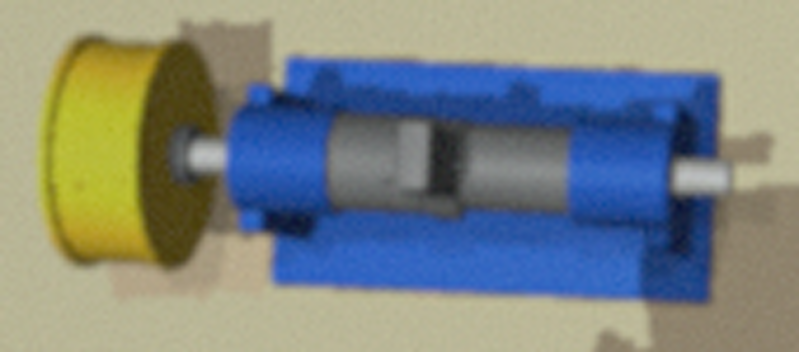

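```bash
python3 - <<'E'
from h import *
s=cam("scene");t=cam("top")
a=np.radians(-2);u=np.array([np.cos(a),np.sin(a),0]);v=np.array([-u[1],u[0],0])
c=np.array([572.9,169,139])
P=[c+13*i*u+6*j*v for i,j in((1,1),(1,-1),(-1,-1),(-1,1))]
print(((proj(s,P)-[310,60])*4).round(),((proj(t,P)-[70,175])*4.7).round())
E
```

```text
[[283. 224.]
 [265. 236.]
 [222. 207.]
 [239. 196.]] [[398. 113.]
 [430. 114.]
 [426. 183.]
 [394. 182.]]
```

```bash
python3 -c "
from cell import *
print(sign_off())"; python3 st.py
```

```text
the job is handed in; nothing more can be done
None
the job is handed in; nothing more can be done
```

The larger grey clip is out of the rack and sits mouth down on the shaft, between the hub and the sleeve. I let go, backed the arm clear and handed the job in at about 12.2 s.

- **Finding the gap:** the top and wrist cameras put its middle at y ≈ 171.5–172 mm. I lowered the clip there in steps of a few millimetres. It sank past the depth at which it would have stood on hub or sleeve with almost no force, so no search along the shaft was needed.
- **Pressing home:** it wedged in with about 3–8 N. It stopped with the tool at z = 107.5 mm, which is where I expected fully home to be. I pressed once more, to 14.6 N, the highest wrist force I read, and it went no further.
- **Last checks:** after release, the scene and top pictures show the clip upright and pinched between hub and sleeve. Its top corners were 1–2 pixels from the predicted home pose, which is about the same offset I saw in the scene view before the grasp. I put that down to camera calibration.
- **Less certain:** the clip's tab looked and gripped about 11 mm thick instead of 12 mm, perhaps from edge rounding.
- **Bystanders:** I saw nothing touch the small clip, housing or screwdriver. I did not measure their positions again at the end.

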